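# Stand the toppled toilet brush back up

### The arm

A 7-joint arm with a two-finger parallel gripper is mounted at the origin on the work surface. World frame = base frame: x ahead of the robot, y to its left, z up, the work surface at z = 0. Lengths are in m, angles in rad, forces in N, time in s.
With the tool pointing down it reaches from about 0.4 to 0.85 m from the base axis. Payload 4.5 kg.
Tool frame: the origin (TCP) lies between the finger pads; the fingertips stand 19 mm ahead of it and the grasp point (between the pads) is the TCP (r.tips_ahead is the distance from the TCP to the fingertips, in m); z points along the fingers, y is the line along which they close (so a half turn about z gives the same grasp; the last joint's range is limited). The gripper opens to 88 mm and grips with 3 to 60 N. Pads are 18 mm wide; open, the fingers measure 123 mm over their backs; the gripper's body (75 mm by 187 mm) begins 45 mm behind the grasp point.
Start: joints at [-1.251, 0.689, -0.195, 1.565, 0.157, 0.902, -0.215], TCP at [0.176, 0.6, 0.258] pointing down, gripper open.
Joint ranges: [-3.01, 3.01], [-0.46, 2.08], [-1.47, 1.51], [0.13, 2.56], [-1, 4.14], [0.04, 2.09], [-2.66, 2.66]. Speed limits (rad/s): [2.57, 2.57, 3.14, 3.14, 3.14, 3.14, 3.14].

### API

Orientations are given as a unit quaternion [x, y, z, w].
In Python, from plant import r, cams, models gives the robot as it stands. The module is installed in compiled form; this text tells all that it offers.
- The arm moves only by the tool jog_arm, never from a script. Its arguments are lists of equal length, an entry for each row: "turn": the turn, a rotation vector about the tool's x, y, z in rad, a list of three; "translation": the shift along the tool's x, y, z in m, a list of three; "grip": the closure, from 0 (fully open) to 1 (shut). In form: {"turn": [[ax, ay, az], ...], "translation": [[tx, ty, tz], ...], "grip": [grip, ...]}. A call has 1 to 20 rows; each row is the pose to reach, as a shift and turn from the pose commanded when the call began, along the tool's axes at that moment; what a row does not reach only later rows make up. A row lasts 1/8 s, in which the tool goes at most 62.5 mm and 10.7 degrees, less where a joint would pass 70% of its speed; a pose out of reach is approached as far as the arm can. A call with a gripper value outside its range is refused whole. The fingers move at their own pace and stop on an object; "force" is the grip in N (left out, the last holds). Time passes only in rows, so rows that repeat a pose let the fingers close. It gives the time, the measured TCP pose, the force, the opening and the grip force at its end, in the units of the state.
- r.get_state(): the state, without advancing time (a new reading comes with each control period).
- cams.snapshot(name): name is "side" or "top"; returns the picture (480x640x3 uint8, red, green, blue); there is no depth.
- cams.camera_params(name): a dict with "fx", "fy", "cx", "cy" (pixels), "k1" (the pictures are not rectified: a ray, as slopes to the right and down, at radius r is drawn at 1 + k1 r^2 times it, then the intrinsics apply), "eye" and "orientation" of the camera in the world. Camera axes: x right, y up, looking along -z (the intrinsics and any distortion apply to the point x, -y, -z); pixel columns grow to the right and rows downward; lengths in m; the calibration is good to about 2 mm. A picture is of the moment at which its call begins. camera_params takes no time and is no camera call.
- r.finish_job(): hands the job in; it is judged then, once.
Trained networks look in the newest picture that a camera, given by its name, has taken for a name from the list of things; names that differ only in an ending like _2 or _b are one class to them, and where a whole thing is asked for, a point or a joint stands for the part that bears it (a point fixed in the world has none). Each returns a list of dicts, best first, with "p" (0 to 1); they miss things now and then, are a little off and sometimes report something else, mostly with a low value. They report only what shows in the picture. A call takes as long as a camera call.
- models.find_in(camera, name): "position" ([x, y, z] in m, in world coordinates, good to about 4 mm: the middle of the surface that is visible of it).
- models.masks_of(camera, name): "pixels" (480x640 bool, what is visible of it).
- models.place_of(camera, name): "position" ([x, y, z] in m, in world coordinates, good to about 4 mm: a listed point, or the origin of a listed thing).
The state is a dict: "clock": time; "q": joint angles; "qd": joint speeds; "joint_torque": joint torques, N m; "tool_pos": TCP position; "eef_rot": TCP orientation; "contact_force": force on the tool from outside, world axes, zero at the start; "moment": the same for the moment, N m; "opening": opening from 0.0 (shut) to 1.0 (fully open); "finger_force": force on a finger pad.
Only numpy, scipy, OpenCV 4.12 (cv2) and the standard library are available. Lean on these libraries where they do the work, as an engineer would, in place of code of your own. Each camera call takes 0.05 s, during which the arm holds its last target. There are 200 camera calls.

### The job

The teal toilet brush holder has toppled and leans against the low white drain pipe: gently push it back up with the fingertips until it stands upright on its own base, about where its foot is now, then take the hand away. Do not grip, lift or carry it, do not drag it along the shelf or tip it over the other way, and leave the things on the lazy susan undisturbed.

Things in the scene. Friction and masses are not known exactly. Their poses are not given: they have to be found in the camera images.
- brush: teal brush holder and brush, one rigid thing, 0.4 to 0.65 kg: square pot 90 x 90 x 130 mm; a white stick 18 mm thick rises from its top's middle to a ball knob, 320 mm in all. Origin: centre of the underside; z up the stick, x along the pipe, y the way it leans. Starts leaning 40 degrees, its +y face on the pipe; under about 30 degrees it drops upright by itself, rocking a little
- edge (a point): middle of the lower edge of the pot's underside (45 mm from the underside's centre along the holder's own y): on this 90 mm long edge, parallel to the pipe, the leaning holder stands on the white shelf (z = 0) and tips; axes as the holder's
- knob (a point): centre of the teal ball knob, 32 mm across, on top of the stick, 304 mm from the underside along the holder's z; at the start it overhangs about 80 mm beyond the pipe's axis, about 260 mm above the shelf; when the holder stands upright it is 304 mm above the shelf
- pipe: fixed white plastic drain pipe, 40 mm thick: a level run 260 mm long with its axis about 67 mm above the shelf (top at 87 mm), both ends bent straight down into the shelf. Origin on the shelf under the middle of the run; x along the run, y points away from the foot of the brush holder, to the side where the knob overhangs
- susan: round light grey plastic lazy susan, 262 mm across, top 22 mm above the shelf with a rim 6 mm higher; it turns easily about its centre. Origin at its centre on the shelf
- pump: bystander on the lazy susan: amber pump dispenser 66 mm across, 190 mm tall, black pump; origin at the centre of its underside
- tumbler: bystander on the lazy susan: clear glass tumbler 70 mm across, 95 mm tall, open upward; origin at the centre of its underside
- stopper: bystander on the lazy susan: chrome drain stopper 60 mm across, 47 mm tall; origin at the centre of its underside

How it is judged:
By the outcome, as a careful person would: the job done as asked, in the order asked, and still so for the second after the job is handed in, with the robot touching nothing.
It also fails if it takes over 38 s, if anything falls off the work surface, if the arm or the gripper's body presses on something with over 40 N, if the wrist force passes 120 N, or if a joint passes its speed limit or range.

## Working session

There is one attempt and no reset: what is moved stays moved. The work goes in short steps, Python scripts to look and compute and a tool call to move; the robot and the scene stay as the last step left them, time stands still between calls to the robot, and variables do not carry over. Pictures are saved under pics/ and viewed, at most 10 in all, crops included, and the job is handed in when it is done.

Besides the shell and the picture viewer there is one more tool, called by a JSON object that holds its "op" and its "data". jog_arm: Moves the arm, as the interface text tells. Its arguments: {"type":"object","properties":{"turn":{"type":"array"},"translation":{"type":"array"},"grip":{"type":"array"},"force":{"type":"number"}},"required":["turn","translation","grip"]}

```bash
mkdir -p pics
python3 - <<'E'
from plant import r,cams,models
import cv2,numpy as np
for c in("side","top"):
    im=cams.snapshot(c);cv2.imwrite(f"pics/{c}0.png",im[:,:,::-1])
    for n in("edge","knob","brush","pipe","susan","pump","tumbler","stopper"):
        print(c,n,[(np.round(d["position"],3).tolist(),round(d["p"],2)) for d in models.place_of(c,n)[:2]])
s=r.get_state();print(s["clock"],s["tool_pos"],s["eef_rot"],s["opening"])
E
```

```text
side edge []
side knob [([0.476, 0.205, 0.262], 0.93)]
side brush [([0.59, 0.047, 0.025], 0.81)]
side pipe [([0.549, 0.156, -0.0], 0.73), ([0.589, 0.043, 0.026], 0.69)]
side susan [([0.577, -0.296, -0.0], 0.96), ([0.546, 0.157, -0.001], 0.66)]
side pump [([0.601, -0.343, 0.02], 0.97)]
side tumbler []
side stopper [([0.505, -0.311, 0.027], 0.6)]
top edge [([0.57, 0.07, -0.001], 0.86)]
top knob [([0.477, 0.205, 0.259], 0.83)]
top brush [([0.59, 0.042, 0.03], 0.78)]
top pipe [([0.546, 0.153, -0.0], 0.72)]
top susan [([0.575, -0.297, -0.0], 0.59)]
top pump [([0.603, -0.347, 0.02], 0.89), ([0.481, 0.204, 0.259], 0.24)]
top tumbler [([0.603, -0.245, 0.021], 0.69), ([0.576, -0.296, 0.001], 0.49)]
top stopper [([0.507, -0.313, 0.02], 0.71)]
0.9 [0.17617224 0.59968696 0.25776562] [ 1.42412958e-01  9.89807328e-01  5.59013831e-05 -1.14863929e-06] 0.9955864797477655
```

View pics/side0.png

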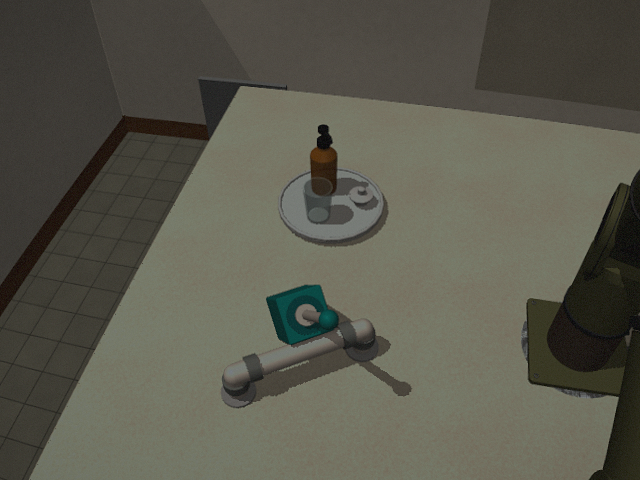

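View pics/top0.png

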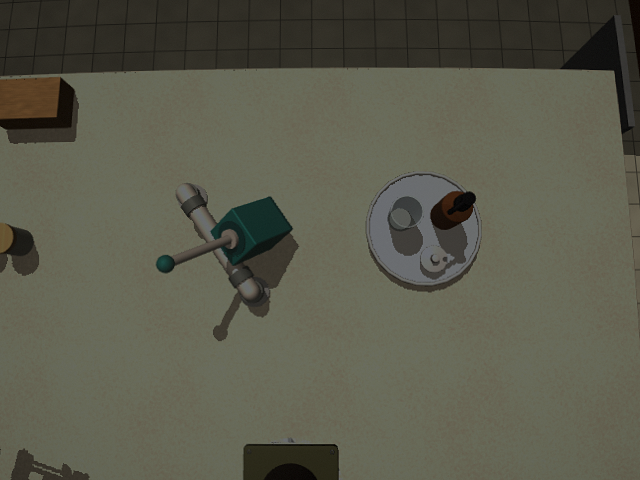

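The side view shows the holder leaning toward the camera over the pipe, with its knob at about (328,319) and the pipe ends at (237,378) and (362,332). The top view shows the knob at (166,264), and the lean direction is about (-0.57, 0.82) in world axes. The susan is far off at (424,228). I'll close the fingers and move to the overhanging side of the knob.

{"op": "jog_arm", "data": {"turn": [[0,0,0.07],[0,0,0.14],[0,0,0.2],[0,0,0.27],[0,0,0.34],[0,0,0.41],[0,0,0.48],[0,0,0.54],[0,0,0.61],[0,0,0.68],[0,0,0.68],[0,0,0.68]], "translation": [[-0.035,-0.026,-0.015],[-0.071,-0.051,-0.015],[-0.106,-0.077,-0.015],[-0.142,-0.103,-0.015],[-0.177,-0.128,-0.015],[-0.212,-0.154,-0.015],[-0.248,-0.18,-0.015],[-0.283,-0.205,-0.015],[-0.319,-0.231,-0.015],[-0.354,-0.256,-0.015],[-0.354,-0.256,-0.015],[-0.354,-0.256,-0.015]], "grip": [1,1,1,1,1,1,1,1,1,1,1,1]}}

```text
clock: 2.4
tool_pos: [0.4432, 0.255, 0.2728]
eef_rot: [0.464, 0.886, 0.0, -0.0]
contact_force: [0.1, 0.1, 0.3]
opening: -0.001
finger_force: 0.0
```

Run:
```python
from plant import r,cams,models
import cv2,numpy as np
from scipy.spatial.transform import Rotation as R
for c in("side","top"):
    im=cams.snapshot(c);cv2.imwrite(f"pics/{c}1.png",im[:,:,::-1])
    for n in("edge","knob"):
        print(c,n,[(np.round(d["position"],3).tolist(),round(d["p"],2)) for d in models.place_of(c,n)[:2]])
s=r.get_state();print(s["clock"],s["tool_pos"],s["opening"],s["contact_force"]);print(R.from_quat(s["eef_rot"]).as_matrix().round(3))
```

```text
side edge [([0.471, 0.2, 0.261], 0.7)]
side knob [([0.473, 0.201, 0.26], 0.58)]
top edge [([0.57, 0.074, -0.003], 0.98)]
top knob [([0.48, 0.206, 0.258], 0.92)]
2.7 [0.44312427 0.25511804 0.27274754] 0.00835491185488358 [-0.54699789  0.29122091  0.2681484 ]
[[-0.57   0.821 -0.   ]
 [ 0.821  0.57   0.   ]
 [ 0.     0.    -1.   ]]
```

View pics/top1.png

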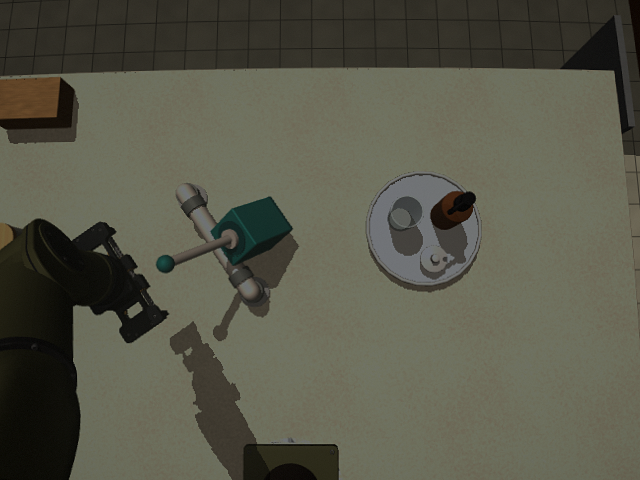

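Gripper is square to the pipe, at about (130,290), facing the knob at (166,264) and roughly 36 mm short of contact. Now a slow push that follows the knob's arc, starting with the first part.

{"op": "jog_arm", "data": {"turn": [[0,0,0],[0,0,0],[0,0,0],[0,0,0],[0,0,0],[0,0,0],[0,0,0],[0,0,0],[0,0,0],[0,0,0],[0,0,0],[0,0,0]], "translation": [[-0.01,0,0.004],[-0.02,0,0.004],[-0.026,0,0.004],[-0.031,0,0.004],[-0.036,0,0.004],[-0.04,0,0.002],[-0.044,0,-0.001],[-0.048,0,-0.003],[-0.052,0,-0.005],[-0.056,0,-0.007],[-0.056,0,-0.007],[-0.056,0,-0.007]], "grip": [1,1,1,1,1,1,1,1,1,1,1,1]}}

```text
clock: 4.2
tool_pos: [0.4754, 0.2082, 0.2797]
eef_rot: [0.464, 0.886, -0.0, -0.0]
contact_force: [0.6, 0.8, -1.3]
opening: 0.004
finger_force: 0.1
```

Run:
```python
from plant import r,cams,models
import cv2,numpy as np
for c in("side","top"):
    im=cams.snapshot(c);cv2.imwrite(f"pics/{c}2.png",im[:,:,::-1])
    for n in("edge","knob"):
        print(c,n,[(np.round(d["position"],3).tolist(),round(d["p"],2)) for d in models.place_of(c,n)[:2]])
s=r.get_state();print(s["clock"],s["tool_pos"],s["contact_force"])
```

```text
side edge []
side knob [([0.485, 0.183, 0.274], 0.75)]
top edge [([0.571, 0.07, -0.002], 0.88)]
top knob [([0.491, 0.188, 0.273], 0.62)]
4.5 [0.47541421 0.20829537 0.27964899] [-0.92922008  0.25551467 -0.25965917]
```

View pics/side2.png

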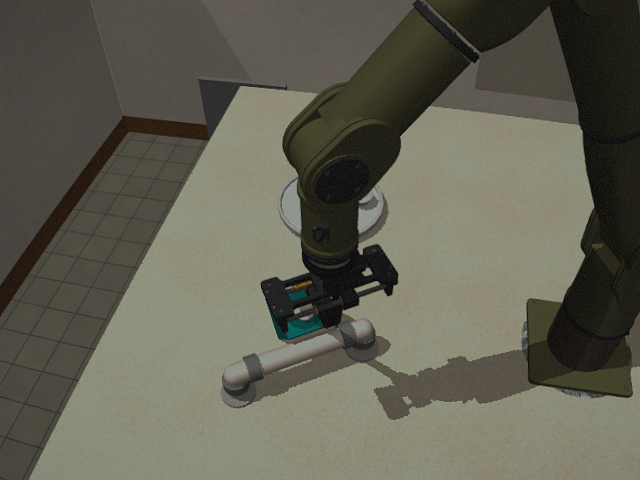

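The side view shows the fingers at about (325,310) against the knob. The knob has moved about 22 mm, it's rising as expected, and the foot hasn't moved. Continuing slowly to the balance point.

{"op": "jog_arm", "data": {"turn": [[0,0,0],[0,0,0],[0,0,0],[0,0,0],[0,0,0],[0,0,0],[0,0,0],[0,0,0],[0,0,0],[0,0,0],[0,0,0],[0,0,0]], "translation": [[-0.003,0,-0.002],[-0.006,0,-0.003],[-0.009,0,-0.005],[-0.012,0,-0.006],[-0.015,0,-0.007],[-0.017,0,-0.008],[-0.019,0,-0.009],[-0.021,0,-0.01],[-0.023,0,-0.011],[-0.025,0,-0.012],[-0.025,0,-0.012],[-0.025,0,-0.012]], "grip": [1,1,1,1,1,1,1,1,1,1,1,1]}}

```text
clock: 6.0
tool_pos: [0.4897, 0.1877, 0.2917]
eef_rot: [0.464, 0.886, 0.0, -0.0]
contact_force: [0.3, -0.8, 0.4]
opening: 0.005
finger_force: 0.0
```

Run:
```python
from plant import r,cams,models
import cv2,numpy as np
for c in("side","top"):
    im=cams.snapshot(c);cv2.imwrite(f"pics/{c}3.png",im[:,:,::-1])
    for n in("edge","knob"):
        print(c,n,[(np.round(d["position"],3).tolist(),round(d["p"],2)) for d in models.place_of(c,n)[:2]])
s=r.get_state();print(s["clock"],s["tool_pos"],s["contact_force"])
```

```text
side edge [([0.571, 0.075, 0.002], 0.56)]
side knob [([0.505, 0.156, 0.287], 0.96)]
top edge [([0.57, 0.073, 0.001], 0.84), ([0.598, -0.241, 0.02], 0.65)]
top knob [([0.519, 0.144, 0.291], 0.95)]
6.3 [0.48967243 0.18767255 0.29167112] [ 0.54091389  0.03197532 -0.72125675]
```

The knob is past balance and moving off the fingers by itself. I'll hold, then retreat.

{"op": "jog_arm", "data": {"turn": [[0,0,0],[0,0,0],[0,0,0],[0,0,0],[0,0,0],[0,0,0],[0,0,0],[0,0,0],[0,0,0],[0,0,0],[0,0,0],[0,0,0],[0,0,0],[0,0,0],[0,0,0],[0,0,0]], "translation": [[0,0,0],[0,0,0],[0,0,0],[0,0,0],[0.03,0,0],[0.06,0,0],[0.09,0,0],[0.12,0,0],[0.15,0,0],[0.18,0,0],[0.21,0,0],[0.21,0,0],[0.21,0,0],[0.21,0,0],[0.21,0,0],[0.21,0,0]], "grip": [1,1,1,1,1,1,1,1,1,1,1,1,1,1,1,1]}}

```text
clock: 8.3
tool_pos: [0.3706, 0.3599, 0.2917]
eef_rot: [0.465, 0.885, 0.0, 0.0]
contact_force: [0.7, -0.4, -0.1]
opening: 0.003
finger_force: 0.0
```

Run:
```python
from plant import r,cams,models
import cv2,numpy as np
for c in("side","top"):
    im=cams.snapshot(c);cv2.imwrite(f"pics/{c}4.png",im[:,:,::-1])
    for n in("edge","knob","brush"):
        print(c,n,[(np.round(d["position"],3).tolist(),round(d["p"],2)) for d in models.place_of(c,n)[:2]])
s=r.get_state();print(s["clock"],s["tool_pos"],s["contact_force"])
```

```text
side edge []
side knob [([0.588, 0.033, 0.304], 0.82)]
side brush [([0.594, 0.035, -0.003], 0.96)]
top edge [([0.568, 0.072, -0.001], 0.69)]
top knob [([0.594, 0.032, 0.301], 0.79)]
top brush [([0.592, 0.035, 0.0], 0.65)]
8.7 [0.37024835 0.3603819  0.29172777] [-0.16699489 -0.05828721 -0.14390406]
```

View pics/side4.png

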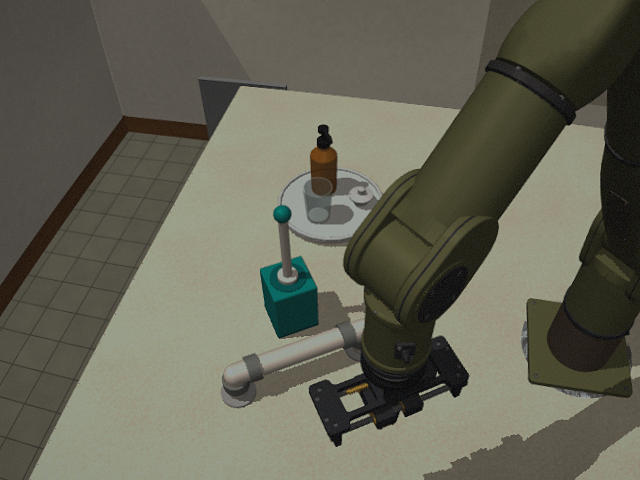

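The holder is upright: the knob at (282,214) is directly above the base, and the knob height of about 0.303 m matches standing. The foot is where it was, the hand is clear, and the susan items haven't moved.

```bash
python3 -c "
from plant import r
print(r.finish_job())"
```

```text
the job is handed in; nothing more can be done
None
```

The brush holder stands upright on its own base where its foot was, the hand is withdrawn, the lazy susan is undisturbed, and the job was handed in at about 9 s of the 38 s allowed.

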